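Pop the battery hatch of the airbrush compressor

ROBOT

A 7-joint arm with a two-finger parallel gripper is mounted at the origin on the work surface. World frame = base frame: x ahead of the robot, y to its left, z up, the work surface at z = 0. Lengths are in m, angles in rad, forces in N, time in s.
With the tool pointing down it reaches from about 0.4 to 0.875 m from the base axis. Payload 19.3 kg.
Tool frame: the origin (TCP) lies at the very end of the fingers, on their centre line; the grasp point (between the pads) lies 19 mm behind it; z points along the fingers, y is the line along which they close (so a half turn about z gives the same grasp; the last joint's range is limited). The gripper opens to 85 mm and grips with 20 to 120 N. Pads are 22 mm wide; open, the fingers measure 114 mm over their backs; the gripper's body (76 mm by 85 mm) begins 54 mm behind the grasp point. The pads swing forward as they close: fully open they stand 13 mm farther back than shut.
Start: joints at [1.083, 0.521, -0.036, 1.599, 0.021, 1.021, -0.113], TCP at [0.254, -0.571, 0.231] pointing down, gripper open.
Joint ranges: [-2.91, 2.91], [-0.3, 2.13], [-1.5, 1.42], [0.17, 2.43], [-1.26, 4.41], [0.16, 1.93], [-2.52, 2.52]. Speed limits (rad/s): [1.89, 1.89, 2.39, 2.39, 3.01, 3.01, 3.01].

INTERFACE

Orientations are given as [roll, pitch, yaw] about the fixed x, y, z axes, in that order (R = Rz(yaw) Ry(pitch) Rx(roll)).
In Python, from workcell import bot gives the robot as it stands.
- The arm moves only by the tool servo_tool, never from a script. Its argument "plan" is a list of rows, each a list of 7 numbers: the finger opening in cm, from 0 to 8.54, then the shift along the tool's x, y, z in cm, then the turn, a rotation vector about the tool's x, y, z in degrees. In form: [[fingers, x, y, z, wx, wy, wz], ...]. A call has 1 to 10 rows; each row is the pose to reach, as a shift and turn from the pose commanded when the call began, along the tool's axes at that moment; what a row does not reach only later rows make up. A row lasts 1/10 s, in which the tool goes at most 50 mm and 8.59 degrees, less where a joint would pass 70% of its speed; a pose out of reach is approached as far as the arm can. A call with a gripper value outside its range is refused whole. The fingers move at their own pace and stop on an object; "force" is the grip in N (left out, the last holds). Time passes only in rows, so rows that repeat a pose let the fingers close. It gives the time, the measured TCP pose, the force, the opening and the grip force at its end, in the units of the state.
- bot.observe(): the state, without advancing time (a new reading comes with each control period).
- bot.grab_frame(name): name is "scene" or "top" or "wrist"; returns a dict with "frame" (420x560x3 uint8, blue, green, red), "mtx" (3x3 intrinsics, pixels), "R" (3x3) and "t" (3): a world point X has camera coordinates R X + t; the wrist camera has in their place "T_tool_cam" (4x4, takes a point from camera to tool coordinates, whose origin is the TCP and whose axes are the flange's). Camera axes: x right, y down, z forward; pixel columns grow to the right and rows downward; lengths in m; the calibration is good to about 2 mm. A picture is of the moment at which its call begins: read the wrist's pose just before it. There is no depth.
- bot.job_done(): hands the job in; it is judged then, once.
The state is a dict: "clock": time; "qpos": joint angles; "qd": joint speeds; "joint_efforts": joint torques, N m; "position": TCP position; "tool_rot": TCP orientation; "force": force on the tool from outside, world axes, zero at the start; "moment": the same for the moment, N m; "grip_width": finger opening in m; "finger_force": force on a finger pad.
Only numpy, scipy, OpenCV 4.12 (cv2) and the standard library are available. Lean on these libraries where they do the work, as an engineer would, in place of code of your own. Each camera call takes 0.05 s, during which the arm holds its last target. There are 200 camera calls.

TASK

The cells of the airbrush compressor on the table have to come out for charging: with a fingertip, press the larger of the two hatches on its top (the battery hatch) down at its raised pad once, until its push-push latch lets go, then let the hatch pop up by itself and leave it standing open. Do not push the open hatch back down, leave the smaller filter hatch shut, and neither shift nor lift the compressor or disturb the things around it.

Things in the scene. Friction and masses are not known exactly. Their poses are not given: they have to be found in the camera images.
- compressor: Grey airbrush compressor, loose on four rubber feet, 160 (x) x 240 (y) x 115 mm high, 2.4 kg. Origin: centre of its underside, on the table; z up. On its flat top lie two black hatches side by side, and along its +x side a black carrying handle (a bar along y, 170 mm long, top 153 mm above the table, 62 mm from the origin). Gauge and brass outlet on the -x face.
- battery_hatch_pad (a point): Centre of the top of the raised pad (a bar 18 (x) x 50 (y) mm) near the free -x edge of the battery hatch, the larger one, 71 mm from its hinge. Shut, it is 127 mm above the table, 12 mm above the compressor's top and 8 mm above the hatch plate. Moves and turns with the hatch.
- battery_hatch_hinge (a point): Middle of the battery hatch's hinge, which runs along the compressor's y at the hatch's +x edge, 116 mm up, 35 mm to +x and 50 mm to -y of the compressor's origin. From it the hatch, a black plate with grey cross ribs, 85 (x) x 110 (y) x 6 mm, reaches to -x.
- battery_hatch (a joint): Angle of the battery hatch, rad: 0 shut, latched; negative pressed in; stops at -0.08 (6 mm down at the pad) and 0.95 (open). Pressed in 3.5 mm (-0.044) or more its latch lets go; press to the stop. Takes about 4 N, nearly constant. As the finger leaves, a spring swings it to 0.95 in about 1 s and holds it. Too short a press leaves it latched; pushing it down once open latches it shut.
- filter_hatch_pad (a point): Centre of the top of the raised pad (18 x 26 mm) of the filter hatch, which is to stay shut: the smaller hatch, 85 (x) x 65 (y) mm with a round grey vent, centred 62 mm to the +y side of the compressor's origin; same hinge line and heights.
- filter_hatch (a joint): Angle of the filter hatch, rad; works like the battery hatch. 0 shut and latched: must stay so.
- bottle_dark: Bystander: black paint bottle, 48 mm across, 135 mm tall, loose; origin under its centre.
- bottle_brown: Bystander: brown paint bottle with a white cap, 48 mm across, 135 mm tall, loose; origin under its centre.
- paint_jar: Bystander: small glass paint jar, 60 mm across, 60 mm tall, loose; origin under its centre.
- brush_pot: Bystander: white pot 72 mm across, 85 mm tall, with three brushes standing to about 130 mm, loose; origin under its centre.
- tape_roll: Bystander: flat roll of masking tape, 84 mm across, 24 mm tall, loose; origin under its centre.
- palette_knife: Bystander: palette knife with a blade like a spatula, 200 mm long, lying loose on the table.
- palette_plate: Bystander: white plate used as a palette, 150 mm across, 16 mm tall, loose; origin under its centre.

How it is judged:
By the outcome, as a careful person would: the job done as asked, in the order asked, and still so for the second after the job is handed in, with the robot touching nothing.
It also fails if it takes over 32 s, if anything falls off the work surface, if the arm or the gripper's body presses on something with over 40 N, if the wrist force passes 120 N, or if a joint passes its speed limit or range.

## Working session

There is one attempt and no reset: what is moved stays moved. The work goes in short steps, Python scripts to look and compute and a tool call to move; the robot and the scene stay as the last step left them, time stands still between calls to the robot, and variables do not carry over. Pictures are saved under pics/ and viewed, at most 10 in all, crops included, and the job is handed in when it is done.

Besides the shell and the picture viewer there is one more tool, called after ">>>" as name(argument=value, ...) on one line, values as JSON. servo_tool: Moves the arm, as the interface text tells. Its arguments: {"type":"object","properties":{"plan":{"type":"array","items":{"type":"array","items":{"type":"number"}}},"force":{"type":"number"}},"required":["plan"]}

```bash
mkdir -p pics; python3 - <<'E'
from workcell import bot
import cv2,pickle
s=bot.observe();print(s['position'],s['tool_rot'],s['clock'])
for n in("top","scene"):
    d=bot.grab_frame(n);cv2.imwrite(f"pics/{n}0.png",cv2.resize(d['frame'],(800,600)));pickle.dump(d,open(n+".pkl","wb"))
E
```

```text
[ 0.25341786 -0.57099075  0.23072946] [-3.14052246e+00  9.63174472e-05  4.17708834e-01] 0.0
```

View pics/top0.png

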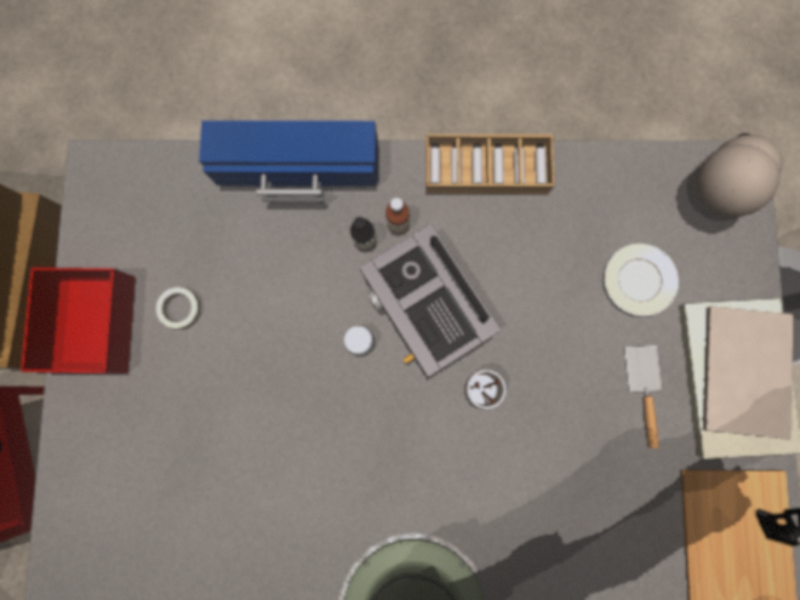

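View pics/scene0.png

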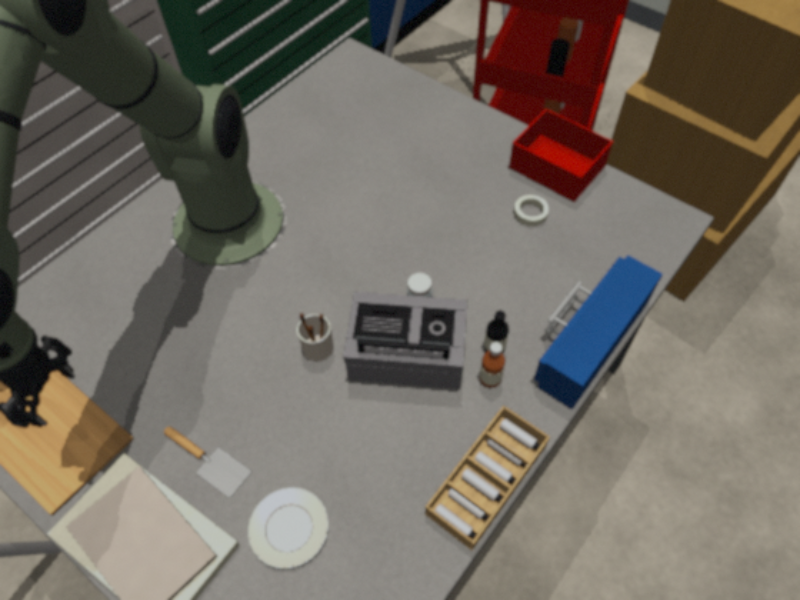

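The compressor is at about (430,300) in the top view. Its battery hatch is lower right at (442,325), the filter hatch at (408,270), the handle to the upper right, and the brush pot at (486,390). I'll enlarge it.

```bash
python3 - <<'E'
import cv2,pickle
d=pickle.load(open("top.pkl","rb"))['frame'];e=pickle.load(open("scene.pkl","rb"))['frame']
a=cv2.resize(d[150:270,245:355],None,fx=5,fy=5,interpolation=cv2.INTER_CUBIC)
cv2.imwrite("pics/c1.png",a)
E
```

```text
(no output)
```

View pics/c1.png

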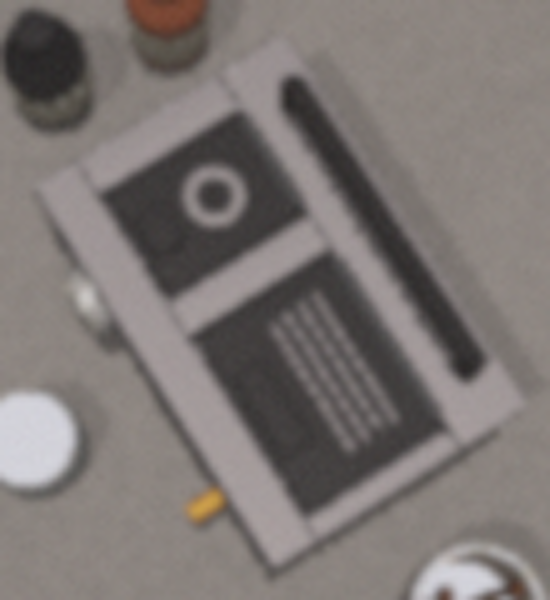

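The crop shows the compressor top's corners at (40,187), (278,38), (522,405) and (275,572), with the battery hatch pad at about (275,412).

```bash
cat > h.py <<'E'
import numpy as np
def bp(px,z,K,R,t):
    r=R.T@np.linalg.solve(K,[*px,1.]);c=-R.T@t
    return c+r*(z-c[2])/r[2]
E
python3 - <<'E'
import pickle,numpy as np
from h import bp
from workcell import bot
d=pickle.load(open("top.pkl","rb"));K,R,t=[np.array(d[k]) for k in("mtx","R","t")]
f=lambda u,v,z:bp((245+u/5-.4,150+v/5-.4),z,K,R,t)
C=np.array([f(*p,.115) for p in[(40,187),(278,38),(522,405),(275,572)]])
L=np.array([[-.08,.12],[.08,.12],[.08,-.12],[-.08,-.12]])
c=C.mean(0)[:2];z=((C[:,0]-c[0])+1j*(C[:,1]-c[1]));l=L[:,0]+1j*L[:,1]
s=(np.conj(l)@z)/(np.conj(l)@l);yaw=np.angle(s);print(c,abs(s),yaw)
Rz=np.array([[np.cos(yaw),-np.sin(yaw)],[np.sin(yaw),np.cos(yaw)]])
P=c+Rz@[-.036,-.05];print("pad",P,"seen",f(275,412,.127))
for n,p in dict(jar=(35,442,.06),pot=(478,610,.085)).items():print(n,f(*p))
o=bot.observe();print(o['clock'],o['position'],o['tool_rot'])
from scipy.spatial.transform import Rotation as Ro
T=Ro.from_euler('xyz',o['tool_rot']).as_matrix()
print(T.T@(np.append(P,.20)-o['position'])*100, c, Rz@[.062,0]+c)
E
```

```text
[ 0.58672922 -0.02590309] 0.9803071783876828 -0.9994586474823656
pad [ 0.52520303 -0.02265855] seen [ 0.52483529 -0.02429864  0.127     ]
jar [0.51366819 0.10637132 0.06      ]
pot [ 0.42374364 -0.13342746  0.085     ]
0.1 [ 0.25342175 -0.57099862  0.23078703] [-3.14058596e+00  9.84960806e-05  4.17720427e-01]
[ 47.08649606 -39.09048258   3.11341888] [ 0.58672922 -0.02590309] [ 0.62025621 -0.07805615]
```

>>> servo_tool(plan=[[0,4,-3.3,0,0,0,-8],[0,8,-6.6,0,0,0,-16],[0,12,-10,0.5,0,0,-24],[0,16,-13.2,0.5,0,0,-32],[0,20,-16.5,1,0,0,-40],[0,24,-20,1,0,0,-48],[0,28,-23.2,1.5,0,0,-56],[0,32,-26.5,1.5,0,0,-64],[0,36,-30,2,0,0,-72],[0,40,-33.2,2,0,0,-80]], force=30)

```text
clock: 1.1
position: [0.4754, -0.122, 0.2115]
tool_rot: [-3.141, -0.0, 1.819]
force: [2.2, -1.9, -0.6]
grip_width: 0.0004
finger_force: 0.0
```

>>> servo_tool(plan=[[0,3,2.5,0,0,0,-8],[0,5,4.3,0,0,0,-16],[0,7.1,6,0,0,0,-19],[0,7.1,6,0,0,0,-19],[0,7.1,6,0,0,0,-19],[0,7.1,6,0,0,0,-19]])

```text
clock: 1.7
position: [0.5159, -0.0414, 0.2115]
tool_rot: [-3.141, 0.0, 2.144]
force: [-0.2, -1.6, 0.1]
grip_width: 0.0001
finger_force: 0.0
```

```bash
python3 - <<'E'
from workcell import bot
import cv2,pickle,numpy as np
from scipy.spatial.transform import Rotation as Ro
s=bot.observe();print(s['position'],s['tool_rot'],s['clock'],s['force'])
d=bot.grab_frame("wrist");f=d['frame'].copy()
T=np.eye(4);T[:3,:3]=Ro.from_euler('xyz',s['tool_rot']).as_matrix();T[:3,3]=s['position']
M=T@d['T_tool_cam'];R=M[:3,:3].T;t=-R@M[:3,3]
pickle.dump((d,R,t),open("wrist.pkl","wb"))
h=lambda p:cv2.projectPoints(np.array([p],float),cv2.Rodrigues(R)[0],t,d['mtx'],None)[0].ravel()
print("pad px (800x600):",h([.525,-.0235,.127])/.7,"tcp",h(s['position'])/.7)
cv2.imwrite("pics/w1.png",cv2.resize(f,(800,600)))
E
```

```text
[ 0.51590656 -0.04142742  0.21152502] [-3.14080322e+00  2.05503599e-05  2.14399358e+00] 1.7 [-0.2110681  -1.56488784  0.06409341]
pad px (800x600): [432.07664037 297.21547594] tcp [397.20905088 400.26242631]
```

View pics/w1.png

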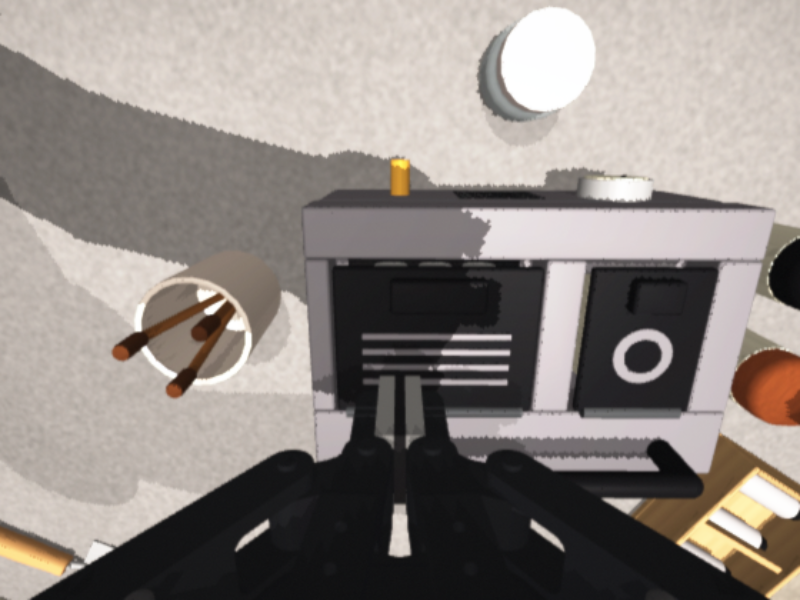

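The wrist view shows the battery pad's centre at (439,296), within 7 px of the prediction, and the finger ends near (400,378).

```bash
python3 - <<'E'
import pickle,numpy as np
from h import bp
from workcell import bot
from scipy.spatial.transform import Rotation as Ro
d,R,t=pickle.load(open("wrist.pkl","rb"))
P=bp((439*.7,296*.7),.127,np.array(d['mtx']),R,t);s=bot.observe()
print(P,s['position'],s['qd'].round(3) if hasattr(s['qd'],'round') else s['qd'],Ro.from_euler('xyz',s['tool_rot']).inv().apply(P-s['position'])*100)
E
```

```text
[ 0.52759056 -0.02106195  0.127     ] [ 0.51596811 -0.04150106  0.21162371] [ 0.003 -0.    -0.004 -0.004 -0.001 -0.001  0.002] [1.08861994 2.08969874 8.46097972]
```

>>> servo_tool(plan=[[0,0.6,1.1,0,0,0,0],[0,1.1,2.1,1,0,0,0],[0,1.1,2.1,3,0,0,0],[0,1.1,2.1,5,0,0,0],[0,1.1,2.1,6.5,0,0,0],[0,1.1,2.1,7,0,0,0],[0,1.1,2.1,7,0,0,0]])

```text
clock: 2.45
position: [0.5278, -0.0192, 0.141]
tool_rot: [-3.141, -0.001, 2.146]
force: [-0.0, 0.2, 0.4]
grip_width: -0.0003
finger_force: 0.0
```

```bash
python3 - <<'E'
from workcell import bot
import cv2
s=bot.observe();print(s['position'],s['force'])
d=bot.grab_frame("wrist")
cv2.imwrite("pics/w2.png",cv2.resize(d['frame'],(800,600)))
E
```

```text
[ 0.52784645 -0.01922813  0.14101461] [-0.02314202  0.19401142  0.3612875 ]
```

View pics/w2.png

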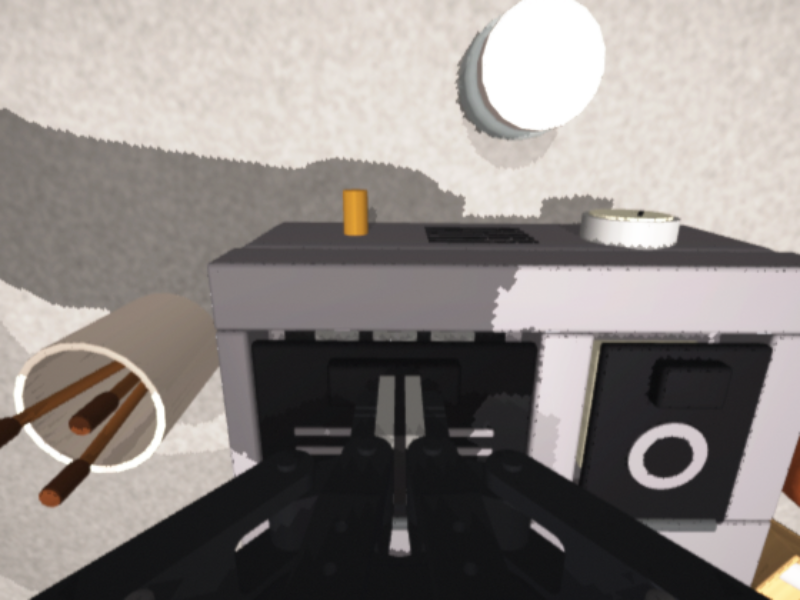

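The finger ends are over the pad, which spans about (330–460, 360–400). Next I'll press it.

>>> servo_tool(plan=[[0,0,0,0.7,0,0,0],[0,0,0,1.2,0,0,0],[0,0,0,1.4,0,0,0],[0,0,0,1.6,0,0,0],[0,0,0,1.8,0,0,0],[0,0,0,1.9,0,0,0],[0,0,0,1.9,0,0,0]])

```text
clock: 3.2
position: [0.5279, -0.0197, 0.1227]
tool_rot: [3.142, -0.0, 2.146]
force: [-2.1, 1.9, 3.8]
grip_width: 0.0003
finger_force: 2.1
```

>>> servo_tool(plan=[[0,0,0,0.1,0,0,0],[0,0,0,0.15,0,0,0],[0,0,0,0.15,0,0,0]])

```text
clock: 3.5
position: [0.5281, -0.0197, 0.1214]
tool_rot: [3.141, 0.0, 2.146]
force: [-3.0, 2.8, 8.7]
grip_width: -0.0001
finger_force: 4.4
```

The force rose to 8.7 N, so the hatch is at its stop. I'll retreat straight up.

>>> servo_tool(plan=[[0,0,0,-2,0,0,0],[0,0.3,0,-6,0,0,0],[0,2,0,-10,0,0,0],[0,4,0,-13,0,0,0],[0,6,0,-15,0,0,0],[0,7,0,-15,0,0,0],[0,7,0,-15,0,0,0],[0,7,0,-15,0,0,0],[0,7,0,-15,0,0,0],[0,7,0,-15,0,0,0]])

```text
clock: 4.5
position: [0.49, 0.0383, 0.2705]
tool_rot: [-3.141, -0.001, 2.145]
force: [0.2, -0.3, -0.9]
grip_width: -0.0003
finger_force: 0.0
```

>>> servo_tool(plan=[[0,0,0,0,0,0,0],[0,0,0,0,0,0,0],[0,0,0,0,0,0,0],[0,0,0,0,0,0,0],[0,0,0,0,0,0,0]])

```text
clock: 5.0
position: [0.4899, 0.0389, 0.2712]
tool_rot: [3.142, 0.0, 2.146]
force: [-0.3, -0.3, -0.7]
grip_width: -0.0001
finger_force: 0.0
```

```bash
python3 - <<'E'
from workcell import bot
import cv2,numpy as np
s=bot.observe();print(s['position'],s['force'],s['clock'])
a=bot.grab_frame("wrist")['frame'];b=bot.grab_frame("scene")['frame'][170:320,180:380]
cv2.imwrite("pics/f.png",np.hstack([cv2.resize(a,(400,300)),cv2.resize(b,(400,300))]))
E
```

```text
[0.48990716 0.03889422 0.27124262] [-0.31615282 -0.3330292  -0.74756947] 5.0
```

View pics/f.png

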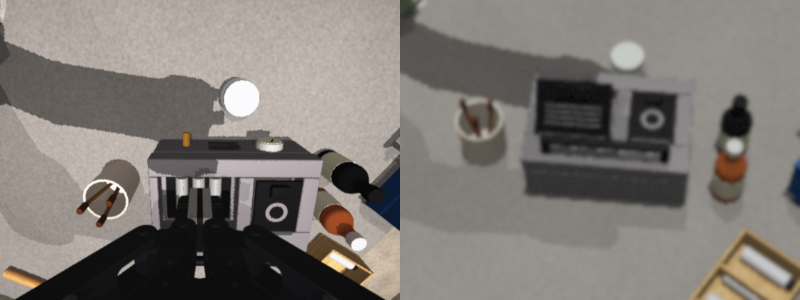

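The cells are visible in the open bay at about (200,188) in the left view, and the hatch stands open. The filter hatch is shut, everything around it is undisturbed, and the robot is touching nothing.

```bash
python3 -c "
from workcell import bot
print(bot.job_done())"
```

```text
the job is handed in; nothing more can be done
None
```

I pressed the battery hatch once to its stop and it popped up and stayed open; the filter hatch is still shut, nothing around it looks disturbed, and the job was handed in at about 5 s.

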